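# Wedge the rocking ink-grinding box

### The arm

A 6-joint arm with a two-finger parallel gripper is mounted at the origin on the work surface. World frame = base frame: x ahead of the robot, y to its left, z up, the work surface at z = 0. Lengths are in m, angles in rad, forces in N, time in s.
With the tool pointing down it reaches from about 0.35 to 0.975 m from the base axis. Payload 4.9 kg.
Tool frame: the origin (TCP) lies midway between the tips of the shut fingers; the grasp point (between the pads) lies 19 mm behind it; z points along the fingers, y is the line along which they close (so a half turn about z gives the same grasp; the last joint's range is limited). The gripper opens to 85 mm and grips with 20 to 120 N. Pads are 22 mm wide; open, the fingers measure 114 mm over their backs; the gripper's body (76 mm by 85 mm) begins 54 mm behind the grasp point. The pads swing forward as they close: fully open they stand 13 mm farther back than shut.
Start: joints at [1.12, 0.053, 1.613, -0, 1.476, -0.119], TCP at [0.204, 0.591, 0.231] pointing down, gripper open.
Joint ranges: [-3.01, 3.01], [-1.01, 2.22], [0.06, 2.58], [-1.02, 4.17], [0.09, 2.62], [-3.14, 3.14]. Speed limits (rad/s): [2.57, 2.57, 3.14, 3.14, 3.14, 3.14].

### API

Orientations are given as a unit quaternion [x, y, z, w].
In Python, from bench import telemetry, eyes, job gives the robot as it stands.
- The arm moves only by the tool arm_command, never from a script. Its argument "targets" is a list of rows, each a list of 3 entries, a list of its own where there are three numbers: the opening in per cent of the stroke, from 0 (shut) to 100 (fully open), then the shift along the tool's x, y, z in units of 50 mm (1.0 is 50 mm), then the turn, a rotation vector about the tool's x, y, z in units of 6 degrees (1.0 is 6 degrees). A call has 1 to 5 rows; each row shifts and turns the commanded pose from where the row before left it, along the tool's axes as they then stand; what a row does not reach is not made up. A row lasts 1/10 s, in which the tool goes at most 50 mm and 8.59 degrees, less where a joint would pass 70% of its speed; a pose out of reach is approached as far as the arm can. A call is refused whole if a number of a shift passes 1 or a number of a turn 1, either way. A call with a gripper value outside its range is refused whole. The fingers move at their own pace and stop on an object; the grip force is fixed at half the most. Time passes only in rows, so rows that do not move let the fingers close. It gives the time, the measured TCP pose, the force, the opening and the grip force at its end, in the units of the state.
- telemetry.read_state(): the state, without advancing time (a new reading comes with each control period).
- eyes.snapshot(name): name is "scene" or "top" or "wrist"; returns a dict with "color" (480x640x3 uint8, red, green, blue), "range_z" (480x640 float32, m along the optical axis (not along the pixel's ray), 0 where there is no reading), "fx", "fy", "cx", "cy" (pixels), "k1" (the pictures are not rectified: a ray, as slopes to the right and down, at radius r is drawn at 1 + k1 r^2 times it, then the intrinsics apply), "R" (3x3) and "t" (3): a world point X has camera coordinates R X + t. Camera axes: x right, y down, z forward; pixel columns grow to the right and rows downward; lengths in m; the calibration is good to about 2 mm. A picture is of the moment at which its call begins.
- job.job_done(): hands the job in; it is judged then, once.
The state is a dict: "time": time; "joint_positions": joint angles; "joint_vel": joint speeds; "effort": joint torques, N m; "ee_pos": TCP position; "tcp_rot": TCP orientation; "contact_force": force on the tool from outside, world axes, zero at the start; "torque": the same for the moment, N m; "grip_width": finger opening in m; "gripper_force": force on a finger pad.
Only numpy, scipy, OpenCV 4.12 (cv2) and the standard library are available. Lean on these libraries where they do the work, as an engineer would, in place of code of your own. Each camera call takes 0.05 s, during which the arm holds its last target. There are 200 camera calls.

### The job

The low wooden ink-grinding box rocks because one of its feet is too short. Press down with the fingertips on its top right above the short foot to feel it dip, then push the loose wooden wedge, thin end first, along the table under that foot until it is snug and the box no longer rocks. Finish while pressing that same spot firmly (about 10 N) with the fingertips, the box staying level and sitting on the wedge; pick nothing up, do not shove the box along the table and leave everything else where it is.

Things in the scene. Friction and masses are not known exactly. Their poses are not given: they have to be found in the camera images.
- box: Low ink-grinding box: wooden frame 180 mm (its x) by 240 mm (its y) with a flush dark stone slab, about 4 kg. Flat top 66 mm above the table, underside 24 mm. A raised stone water dish, 60 x 76 x 14 mm, is at its +x +y corner. Domed feet, radius 14 mm, at +-68 mm in x, +-98 mm in y. It stands level on three of them. Origin: on the table under its centre; z up.
- short_foot (a point): Point on the table right below the centre of the short foot, at (-68, -98) mm in the box's frame, under the corner opposite the water dish. This foot hangs 5 to 11 mm above the table (differs from case to case) until the box is rocked down on it. The wedge goes in from the box's -y face towards its +y.
- press (a point): The point to press: on the box's flat top, 66 mm above the table, right above the short foot's centre, 22 mm inside both neighbouring faces. Some 2 to 5 N down here makes the box rock by the foot's gap; released, it falls back level.
- wedge: Loose wooden wedge, 150 mm long, 50 wide, 24 high at the thick end sloping evenly to 2 at the thin end. Origin: centre of its underside; x points to the thin end. It starts aimed at the short foot (within 8 mm and 0.1 rad), thin end 15 to 55 mm off the box's -y face. Slides with under 1 N; once snug the push rises quickly past 5 N; above about 15 N the box may slide.
- wedge_tail (a point): Centre of the wedge's thick end face (75 mm behind the wedge's origin, 12 mm above the table): push here.
- wedge_tip (a point): Middle of the wedge's thin end (75 mm ahead of its origin, 1 mm above the table).
- seal: Bystander: upright square stone seal, 26 x 26 x 45 mm high. Origin under its centre.
- ink_stick: Bystander: flat black ink stick, 24 x 90 x 13 mm high. Origin under its centre.
- pot: Bystander: black plastic pot, 90 mm across, 85 mm high. Origin under its centre.
- jar: Bystander: glass jar, 64 mm across, 85 mm high. Origin under its centre.
- dish: Bystander: white porcelain dish, 120 mm across, 22 mm high. Origin under its centre.
- paperweight: Bystander: dark wooden bar paperweight, 220 x 28 x 18 mm high. Origin under its centre.
- brush: Bystander: large calligraphy brush, about 310 mm long, lying on a low white rest, 45 mm high. Origin under it.
Things that resemble listed ones, but are neither listed nor needed, are in the scene too. Several things have the shape of the wedge; the one meant has the colours described above.

How it is judged:
By the outcome, as a careful person would: the job done as asked, in the order asked, and still so for the second after the job is handed in, while the arm keeps its last pose, push and grip.
It also fails if it takes over 58 s, if anything falls off the work surface, if the arm or the gripper's body presses on something with over 40 N, if the wrist force passes 120 N, or if a joint passes its speed limit or range.

## Working session

There is one attempt and no reset: what is moved stays moved. The work goes in short steps, Python scripts to look and compute and a tool call to move; the robot and the scene stay as the last step left them, time stands still between calls to the robot, and variables do not carry over. Pictures are saved under pics/ and viewed, at most 10 in all, crops included, and the job is handed in when it is done.

Besides the shell and the picture viewer there is one more tool, called by a JSON object that holds its "op" and its "data", one argument or row to a line. arm_command: Moves the arm, as the interface text tells. Its arguments: {"type":"object","properties":{"targets":{"type":"array","items":{"type":"array"}}},"required":["targets"]}

```bash
ls; mkdir -p pics; cat > h.py <<'E'
import numpy as np, cv2
from bench import telemetry, eyes, job
def snap(n):
    s=eyes.snapshot(n); np.save(f'/tmp/{n}.npy',s,allow_pickle=True); return s
def load(n): return np.load(f'/tmp/{n}.npy',allow_pickle=True).item()
def cast(s,u,v,z=0.):
    "pixels -> world points on plane z"
    u=np.atleast_1d(u).astype(float);v=np.atleast_1d(v).astype(float)
    x=(u-s['cx'])/s['fx'];y=(v-s['cy'])/s['fy'];a,b=x.copy(),y.copy()
    for _ in range(8):
        f=1+s['k1']*(a*a+b*b);a,b=x/f,y/f
    R=np.array(s['R']);t=np.array(s['t']);d=np.stack([a,b,np.ones_like(a)],1)@R;o=-R.T@t
    return o+d*((z-o[2])/d[:,2])[:,None]
def proj(s,P):
    c=np.atleast_2d(P)@np.array(s['R']).T+np.array(s['t']);a=c[:,:2]/c[:,2:]
    a=a*(1+s['k1']*(a**2).sum(1,keepdims=True));return a*[s['fx'],s['fy']]+[s['cx'],s['cy']]
E
python3 - <<'E'
from h import *
for n in('top','scene'):
    s=snap(n);cv2.imwrite(f'pics/{n}1.png',s['color'][:,:,::-1]);print(n,s['fx'],s['k1'],-np.array(s['R']).T@s['t'])
print(telemetry.read_state())
E
```

```text
pics
top 488.9721761898451 -0.012172433426583688 [ 0.29902173 -0.01248333  1.20949047]
scene 454.06232495488047 0.010934818566299366 [ 1.13951792 -0.37695045  0.89600167]
{'time': 0.1, 'joint_positions': array([ 1.12001156e+00,  5.33079831e-02,  1.61415475e+00, -2.66577890e-05,
        1.47597790e+00, -1.19008055e-01]), 'joint_vel': array([ 0.00065263,  0.00096854, -0.00384763,  0.0023875 , -0.00086695,
        0.00138951]), 'effort': array([ 4.62145017e-04, -3.94901562e+01, -3.71363282e+01, -9.20592038e-05,
        3.87464082e-03, -1.56301434e-05]), 'ee_pos': array([0.20334393, 0.59040642, 0.23017648]), 'tcp_rot': array([ 1.65127230e-01,  9.86271841e-01, -8.90472620e-04, -2.46961465e-04]), 'contact_force': array([ 0.44557303, -0.51590655,  0.53376666]), 'torque': array([0.00294912, 0.0407665 , 0.03253053]), 'gripper_force': 0.0, 'grip_width': 0.08538132589699875}
```

View pics/top1.png

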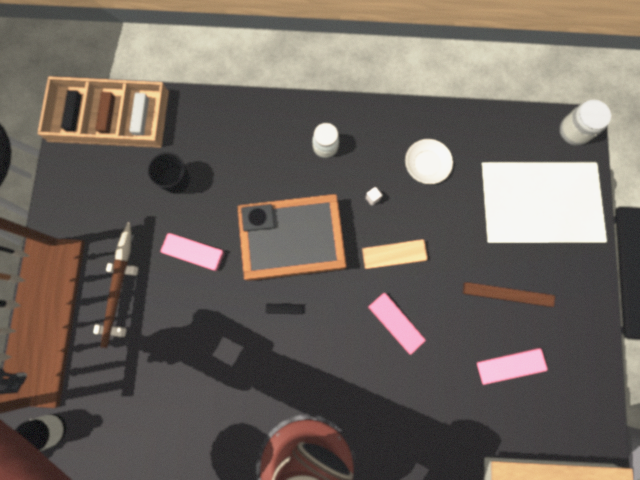

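View pics/scene1.png

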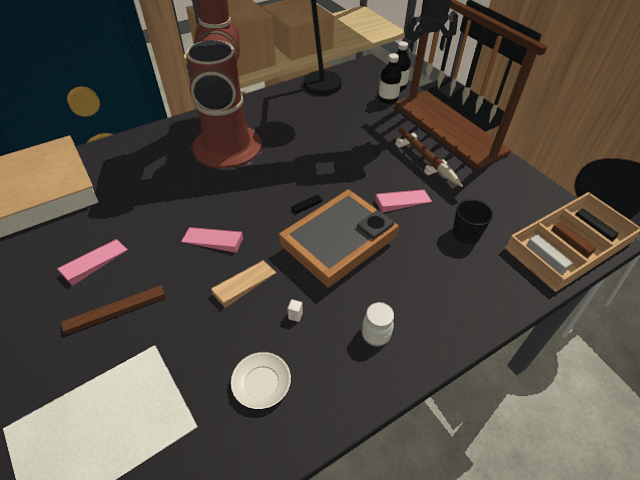

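The top view shows the box centred near (292,237), its water dish at upper left (258,217), so the short foot is at the lower right, near (328,260). The plain wood wedge is at (395,254), with its thin end to the left. The pink wedges are decoys.

```bash
python3 - <<'E'
from h import *
s=load('top');c=s['color'];hsv=cv2.cvtColor(c,cv2.COLOR_RGB2HSV)
m=cv2.inRange(hsv,(5,60,90),(25,255,255))
cs,_=cv2.findContours(m,cv2.RETR_EXTERNAL,cv2.CHAIN_APPROX_NONE)
for k in cs:
    if cv2.contourArea(k)<300: continue
    (x,y),wh,a=cv2.minAreaRect(k)
    if not(230<x<430 and 190<y<280): continue
    q=cv2.boxPoints(cv2.minAreaRect(k));print((x,y),wh,a,q.tolist())
    ap=cv2.approxPolyDP(k,5,True)[:,0];print(ap.tolist())
    for z in(0,.002,.024,.066):print(z,cast(s,q[:,0],q[:,1],z)[:,:2].round(4).tolist())
z=s['range_z'];print([(p,float(z[p[1],p[0]])) for p in((367,256),(395,254),(424,248),(395,275),(330,262))])
# depth based: heights of wedge pixels
P=proj(s,[[.4,-.3,0]]);print(P)
E
```

```text
(394.2599792480469, 253.8199920654297) (23.47594451904297, 64.77098083496094) 81.8698959350586 [[360.53997802734375, 246.77999877929688], [424.65997314453125, 237.6199951171875], [427.97998046875, 260.8599853515625], [363.8599853515625, 270.0199890136719]]
[[425, 242], [363, 247], [364, 268], [425, 261]]
0 [[0.5241, -0.1035], [0.5568, -0.2644], [0.4979, -0.2735], [0.4658, -0.1141]]
0.002 [[0.5238, -0.1034], [0.5564, -0.264], [0.4976, -0.2731], [0.4656, -0.114]]
0.024 [[0.5197, -0.1017], [0.5517, -0.2594], [0.494, -0.2683], [0.4625, -0.1121]]
0.066 [[0.5119, -0.0986], [0.5427, -0.2507], [0.4871, -0.2593], [0.4567, -0.1086]]
(290.1612548828125, 236.406005859375) (76.93441772460938, 104.07405853271484) 82.9620590209961 [[233.8030548095703, 204.60455322265625], [337.09295654296875, 191.85272216796875], [346.51947021484375, 268.20745849609375], [243.22955322265625, 280.95928955078125]]
[[337, 195], [237, 205], [243, 279], [344, 268]]
0 [[0.6153, 0.2246], [0.6642, -0.0376], [0.468, -0.0708], [0.4217, 0.1833]]
0.002 [[0.6148, 0.2242], [0.6636, -0.0375], [0.4677, -0.0707], [0.4215, 0.183]]
0.024 [[0.609, 0.2199], [0.657, -0.0371], [0.4646, -0.0696], [0.4192, 0.1794]]
0.066 [[0.598, 0.2116], [0.6443, -0.0362], [0.4587, -0.0676], [0.415, 0.1726]]
[((367, 256), 1.2169824838638306), ((395, 254), 1.2123154401779175), ((424, 248), 1.2043726444244385), ((395, 275), 1.216569185256958), ((330, 262), 1.1588773727416992)]
[[438.23094911 300.77105801]]
```

```bash
cat >> h.py <<'E'
def cloud(s):
    h,w=s['range_z'].shape;v,u=np.mgrid[:h,:w];u=u.ravel();v=v.ravel()
    p1=cast(s,u,v,0.);o=-np.array(s['R']).T@s['t'];d=p1-o;f=d@np.array(s['R'])[2]
    return (o+d*(s['range_z'].ravel()/f)[:,None]).reshape(h,w,3)
E
python3 - <<'E'
from h import *
for n in('top','scene'):
    s=load(n);P=cloud(s);hsv=cv2.cvtColor(s['color'],cv2.COLOR_RGB2HSV)
    w=(s['range_z']>0)&(P[...,0]>.38)&(P[...,0]<.68)&(P[...,1]<.26)
    tab=w&(P[...,1]<-.05)&(hsv[...,2]<60)&(P[...,2]<.02);z0=np.median(P[tab][:,2]);print(n,'table z',z0)
    b=w&(abs(P[...,2]-z0-.066)<.006)&(P[...,1]>-.08)
    (c,wh,a)=cv2.minAreaRect(P[b][:,:2].astype(np.float32));print('box',c,wh,a,b.sum())
    print(cv2.boxPoints((c,wh,a)).round(4).tolist())
    m=w&(cv2.inRange(hsv,(5,50,90),(30,255,255))>0)&(P[...,1]<-.08)&(P[...,1]>-.32)
    Q=P[m];A=np.c_[Q[:,:2],np.ones(len(Q))];pl=np.linalg.lstsq(A,Q[:,2],rcond=None)[0]
    (c,wh,a)=cv2.minAreaRect(Q[:,:2].astype(np.float32));print('wedge',c,wh,a,m.sum(),'slope',pl)
    print(cv2.boxPoints((c,wh,a)).round(4).tolist())
E
```

```text
top table z -0.28410629823163447
box (0.0, 0.0) (0.0, 0.0) 0.0 0
[[0.0, 0.0], [0.0, 0.0], [0.0, 0.0], [0.0, 0.0]]
wedge (0.5114683508872986, -0.18874117732048035) (0.060817915946245193, 0.1650761067867279) 10.807554244995117 1514 slope [ 0.00382307 -0.10269616 -0.01024331]
[[0.4661000072956085, -0.11339999735355377], [0.49709999561309814, -0.27549999952316284], [0.5568000078201294, -0.26409998536109924], [0.5259000062942505, -0.10199999809265137]]
scene table z -0.00037681759505708845
box (0.5326694846153259, 0.0702204555273056) (0.18319766223430634, 0.24323073029518127) 10.13436222076416 4758
[[0.421099990606308, 0.1738000065088272], [0.46389999985694885, -0.06560000032186508], [0.6442000269889832, -0.033399999141693115], [0.6014000177383423, 0.2061000019311905]]
wedge (0.5019152760505676, -0.1864357739686966) (0.07199899107217789, 0.15441325306892395) 9.567190170288086 1317 slope [ 0.03693406 -0.11438618 -0.02927834]
[[0.4535999894142151, -0.11630000174045563], [0.47920000553131104, -0.2685999870300293], [0.5501999855041504, -0.2565999925136566], [0.5246000289916992, -0.10429999977350235]]
```

```bash
python3 - <<'E'
from h import *
s=load('top');hsv=cv2.cvtColor(s['color'],cv2.COLOR_RGB2HSV)
m=cv2.inRange(hsv,(5,60,90),(25,255,255));m[:,:355]=0;m[:,435:]=0;m[:225]=0;m[280:]=0
# image edges, per column first/last
U=np.arange(368,422);top=[np.where(m[:,u])[0].min() for u in U];bot=[np.where(m[:,u])[0].max()+1 for u in U]
pt=np.polyfit(U,top,1);pb=np.polyfit(U,bot,1)
rows=np.arange(250,258);l=[np.where(m[r])[0].min() for r in rows];r=[np.where(m[r])[0].max()+1 for r in rows]
print(pt,pb,l,r)
def at(p,u):return np.polyval(p,u)
L,Rr=np.mean(l),np.mean(r)
a=cast(s,L,at(pt,L),.002)[0];b=cast(s,Rr,at(pt,Rr),.024)[0];c=cast(s,L,at(pb,L),.001)[0];d=cast(s,Rr,at(pb,Rr),.0)[0]
print('thin+x',a,'thick+x',b,'thin-x',c,'thick-x',d)
tip=(a+c)/2;tail=(b+d)/2;print('tip',tip,'tail',tail,np.linalg.norm((tip-tail)[:2]),np.degrees(np.arctan2(*(tip-tail)[[1,0]])))
foot=np.array([.4830,-.0382]);t=np.radians(10.13);y=np.array([-np.sin(t),np.cos(t)]);x=np.array([np.cos(t),np.sin(t)])
print('tip rel foot box frame',(tip[:2]-foot)@x,(tip[:2]-foot)@y,'dir',np.degrees(np.arctan2((tip-tail)[:2]@x,(tip-tail)[:2]@y)))
E
```

```text
[-1.50295407e-01  3.01865612e+02] [-1.33447684e-01  3.18552519e+02] [np.int64(361), np.int64(362), np.int64(362), np.int64(362), np.int64(362), np.int64(362), np.int64(362), np.int64(362)] [np.int64(427), np.int64(427), np.int64(427), np.int64(427), np.int64(428), np.int64(428), np.int64(428), np.int64(428)]
thin+x [ 0.52218625 -0.10679658  0.002     ] thick+x [ 0.55211266 -0.2664334   0.024     ] thin-x [ 0.46482811 -0.1091405   0.001     ] thick-x [ 0.49623398 -0.27232973  0.        ]
tip [ 0.49350718 -0.10796854  0.0015    ] tail [ 0.52417332 -0.26938156  0.012     ] 0.16430026083180557 100.75716697159802
tip rel foot box frame -0.0019276567016265928 -0.07052896037880957 dir -0.6271669715980215
```

{"op": "arm_command", "data": {
  "targets": [
    [0, [0, 0, 0], [0, 0, -0.97]],
    [0, [0, 0, 0], [0, 0, -0.97]],
    [0, [0, 0, 0], [0, 0, -0.97]],
    [0, [0, 0, 0], [0, 0, -0.97]],
    [0, [0, 0, 0], [0, 0, -0.97]]
  ]
}}

```text
time: 0.6
ee_pos: [0.2034, 0.5905, 0.2305]
tcp_rot: [-0.09, 0.996, -0.001, -0.0]
contact_force: [-0.5, 0.1, 0.5]
grip_width: 0.012
gripper_force: 0.0
```

```bash
cat >> h.py <<'E'
from scipy.spatial.transform import Rotation as Ro
def togo(p,yaw=None):
    st=telemetry.read_state();r=Ro.from_quat(st['tcp_rot']);M=r.as_matrix()
    print('t',round(st['time'],2),'pos',st['ee_pos'].round(4),'F',st['contact_force'].round(2),'w',round(st['grip_width'],4),'j6',st['joint_positions'][5].round(2))
    print('units',(M.T@(np.array(p)-st['ee_pos'])/.05).round(3),'tooly heading',np.degrees(np.arctan2(M[1,1],M[0,1])).round(2),'z',M[:,2].round(4))
E
python3 -c "
from h import *
togo([.483,-.0382,.12])"
```

```text
t 0.6 pos [0.2034 0.5905 0.2305] F [-0.53  0.14  0.47] w 0.012 j6 -0.63
units [ -3.248 -13.371   2.222] tooly heading 100.33 z [-6.0e-04 -1.1e-03 -1.0e+00]
```

{"op": "arm_command", "data": {
  "targets": [
    [0, [-0.232, -0.955, 0], [0, 0, 0]],
    [0, [-0.232, -0.955, 0], [0, 0, 0]],
    [0, [-0.232, -0.955, 0], [0, 0, 0]],
    [0, [-0.232, -0.955, 0], [0, 0, 0]],
    [0, [-0.232, -0.955, 0], [0, 0, 0]]
  ]
}}

```text
time: 1.1
ee_pos: [0.3026, 0.3641, 0.2307]
tcp_rot: [-0.088, 0.996, -0.0, -0.0]
contact_force: [1.0, 0.6, 0.1]
grip_width: -0.0003
gripper_force: 0.0
```

{"op": "arm_command", "data": {
  "targets": [
    [0, [-0.232, -0.955, 0], [0, 0, 0]],
    [0, [-0.232, -0.955, 0], [0, 0, 0]],
    [0, [-0.232, -0.955, 0], [0, 0, 0]],
    [0, [-0.232, -0.955, 0], [0, 0, 0]],
    [0, [-0.232, -0.955, 0], [0, 0, 0]]
  ]
}}

```text
time: 1.6
ee_pos: [0.4015, 0.1392, 0.2311]
tcp_rot: [-0.088, 0.996, 0.0, 0.0]
contact_force: [1.7, -0.5, -0.2]
grip_width: -0.0002
gripper_force: 0.0
```

{"op": "arm_command", "data": {
  "targets": [
    [0, [-0.232, -0.955, 0], [0, 0, 0]],
    [0, [-0.232, -0.955, 0], [0, 0, 0]],
    [0, [-0.232, -0.955, 0], [0, 0, 0]],
    [0, [-0.232, -0.955, 0], [0, 0, 0]],
    [0, [0, 0, 0.5], [0, 0, 0]]
  ]
}}

```text
time: 2.1
ee_pos: [0.4839, -0.0441, 0.2095]
tcp_rot: [-0.085, 0.996, -0.002, 0.003]
contact_force: [0.0, -0.0, 0.0]
grip_width: 0.0002
gripper_force: 0.0
```

```bash
python3 -c "
from h import *
togo([.483,-.0382,.08])
s=snap('wrist');cv2.imwrite('pics/w1.png',s['color'][:,:,::-1])"
```

```text
t 2.1 pos [ 0.4839 -0.0441  0.2095] F [ 0.02 -0.01  0.01] w 0.0002 j6 -1.98
units [0.015 0.13  2.59 ] tooly heading 99.71 z [ 0.007  -0.0032 -1.    ]
```

View pics/w1.png

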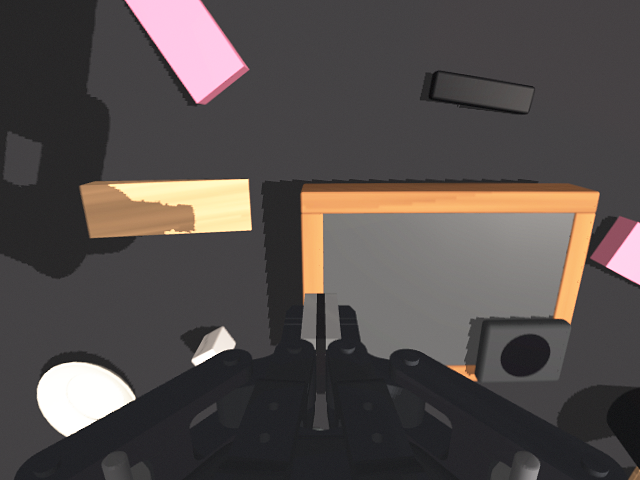

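The wrist view shows the box's near top corner at about (302,192) and the wedge's thin end at (249,180)–(251,230), pointing at the box. I'll refine both positions from this.

```bash
python3 - <<'E'
from h import *
s=load('wrist');P=cloud(s);rz=s['range_z']
b=(rz>0)&(abs(P[...,2]-.066)<.004)&(P[...,0]>.38)&(P[...,0]<.68)&(P[...,1]>-.09)
b[200:,290:350]&=False
Q=P[b][:,:2].astype(np.float32);c,wh,a=cv2.minAreaRect(Q);print(c,wh,a,cv2.boxPoints((c,wh,a)).round(4).tolist())
w=(rz>0)&(P[...,2]>.0035)&(P[...,2]<.03);w[:150]=0;w[260:]=0;w[:,270:]=0;w[:,:60]=0
q=P[w];print(w.sum(),len(q));c2,wh2,a2=cv2.minAreaRect(q[:,:2].astype(np.float32));print('wedge',c2,wh2,a2,cv2.boxPoints((c2,wh2,a2)).round(4).tolist())
print(P[210,[100,150,200,248,260]],P[192:196,310,:])
print(cast(s,[302,598,302],[190,190,193],.066),cast(s,[249,251],[180,230],.002))
E
```

```text
(0.5284291505813599, 0.06938798725605011) (0.1795324832201004, 0.23980613052845) 10.196379661560059 [[0.4189000129699707, 0.17149999737739563], [0.46129998564720154, -0.06449999660253525], [0.6380000114440918, -0.03269999846816063], [0.5956000089645386, 0.20329999923706055]]
8266 8266
wedge (0.508209228515625, -0.18651655316352844) (0.051079750061035156, 0.150284543633461) 10.283870697021484 [[0.46970000863075256, -0.11710000038146973], [0.4964999854564667, -0.26499998569488525], [0.5468000173568726, -0.25589999556541443], [0.5199000239372253, -0.1080000028014183]]
[[ 5.17112094e-01 -2.44916255e-01  2.30873048e-02]
 [ 5.11963082e-01 -2.01907625e-01  1.45575669e-02]
 [ 5.05878378e-01 -1.56851566e-01  8.21035107e-03]
 [ 4.99750820e-01 -1.12564737e-01  2.35010486e-03]
 [ 4.98463543e-01 -1.01459990e-01 -1.81638139e-04]] [[ 0.46066429 -0.05652846  0.06371074]
 [ 0.46124978 -0.05640196  0.06470728]
 [ 0.46200352 -0.05627527  0.06482742]
 [ 0.46263476 -0.05614938  0.06556467]]
[[ 0.4597322  -0.06287387  0.066     ]
 [ 0.41875673  0.16774133  0.066     ]
 [ 0.4620494  -0.06251101  0.066     ]] [[ 0.47088052 -0.11492862  0.002     ]
 [ 0.51935283 -0.10748654  0.002     ]]
```

{"op": "arm_command", "data": {
  "targets": [
    [0, [0.08, 0.12, 0.6], [0, 0, 0]],
    [0, [0, 0, 0.8], [0, 0, 0]],
    [0, [0, 0, 0.8], [0, 0, 0]],
    [0, [0, 0, 0.2], [0, 0, 0]],
    [0, [0, 0, 0], [0, 0, 0]]
  ]
}}

```text
time: 2.65
ee_pos: [0.4738, -0.0328, 0.0845]
tcp_rot: [-0.088, 0.996, 0.001, -0.002]
contact_force: [0.6, 0.2, 0.7]
grip_width: 0.0002
gripper_force: 0.0
```

```bash
python3 -c "
from h import *
togo([.479,-.039,.066])"
```

```text
t 2.65 pos [ 0.4738 -0.0328  0.0845] F [0.6  0.16 0.7 ] w 0.0002 j6 -1.97
units [-0.082 -0.142  0.37 ] tooly heading 100.14 z [-0.0048  0.0011 -1.    ]
```

{"op": "arm_command", "data": {
  "targets": [
    [0, [-0.08, -0.13, 0.15], [0, 0, 0]],
    [0, [0, 0, 0.1], [0, 0, 0]],
    [0, [0, 0, 0], [0, 0, 0]]
  ]
}}

```text
time: 2.95
ee_pos: [0.4814, -0.0396, 0.0746]
tcp_rot: [-0.088, 0.996, -0.0, 0.001]
contact_force: [0.0, 0.1, -0.8]
grip_width: -0.0004
gripper_force: 0.0
```

{"op": "arm_command", "data": {
  "targets": [
    [0, [0, 0, 0.04], [0, 0, 0]],
    [0, [0, 0, 0.04], [0, 0, 0]],
    [0, [0, 0, 0], [0, 0, 0]]
  ]
}}

```text
time: 3.25
ee_pos: [0.4806, -0.0393, 0.0697]
tcp_rot: [-0.088, 0.996, 0.0, -0.0]
contact_force: [-0.5, 1.4, -0.9]
grip_width: 0.0002
gripper_force: 0.0
```

{"op": "arm_command", "data": {
  "targets": [
    [0, [0, 0, 0.04], [0, 0, 0]],
    [0, [0, 0, 0.04], [0, 0, 0]],
    [0, [0, 0, 0], [0, 0, 0]]
  ]
}}

```text
time: 3.55
ee_pos: [0.4804, -0.0392, 0.0654]
tcp_rot: [-0.088, 0.996, 0.0, -0.0]
contact_force: [0.3, -0.1, -0.1]
grip_width: -0.0002
gripper_force: 0.0
```

```bash
python3 -c "
from h import *
togo([.479,-.039,.066])"
```

```text
t 3.55 pos [ 0.4804 -0.0392  0.0654] F [ 0.33 -0.15 -0.15] w -0.0002 j6 -1.98
units [ 0.026  0.009 -0.012] tooly heading 100.09 z [-7.e-04  2.e-04 -1.e+00]
```

{"op": "arm_command", "data": {
  "targets": [
    [0, [0, 0, 0.04], [0, 0, 0]],
    [0, [0, 0, 0], [0, 0, 0]],
    [0, [0, 0, 0], [0, 0, 0]]
  ]
}}

```text
time: 3.85
ee_pos: [0.4806, -0.0395, 0.0641]
tcp_rot: [-0.088, 0.996, -0.0, -0.0]
contact_force: [-3.0, -1.2, 3.7]
grip_width: 0.0
gripper_force: 2.0
```

{"op": "arm_command", "data": {
  "targets": [
    [0, [0, 0, 0.04], [0, 0, 0]],
    [0, [0, 0, 0], [0, 0, 0]],
    [0, [0, 0, 0], [0, 0, 0]]
  ]
}}

```text
time: 4.15
ee_pos: [0.4809, -0.0395, 0.0621]
tcp_rot: [-0.088, 0.996, -0.0, 0.0]
contact_force: [-1.8, -1.3, 3.3]
grip_width: -0.0001
gripper_force: 1.8
```

{"op": "arm_command", "data": {
  "targets": [
    [0, [0, 0, 0.04], [0, 0, 0]],
    [0, [0, 0, 0], [0, 0, 0]],
    [0, [0, 0, 0], [0, 0, 0]]
  ]
}}

```text
time: 4.45
ee_pos: [0.4809, -0.0393, 0.0599]
tcp_rot: [-0.088, 0.996, -0.0, 0.0]
contact_force: [-0.9, -1.1, 2.2]
grip_width: 0.0002
gripper_force: 1.4
```

It's dipping at about 3 N. I'll keep going until the foot bottoms out, which gives the gap.

{"op": "arm_command", "data": {
  "targets": [
    [0, [0, 0, 0.03], [0, 0, 0]],
    [0, [0, 0, 0], [0, 0, 0]]
  ]
}}

```text
time: 4.65
ee_pos: [0.4807, -0.0393, 0.0581]
tcp_rot: [-0.088, 0.996, 0.0, 0.0]
contact_force: [-1.1, -1.8, 2.9]
grip_width: -0.0001
gripper_force: 1.4
```

{"op": "arm_command", "data": {
  "targets": [
    [0, [0, 0, 0.03], [0, 0, 0]],
    [0, [0, 0, 0], [0, 0, 0]]
  ]
}}

```text
time: 4.85
ee_pos: [0.4807, -0.0395, 0.0574]
tcp_rot: [-0.088, 0.996, -0.0, -0.0]
contact_force: [-4.8, -3.2, 8.1]
grip_width: -0.0003
gripper_force: 3.9
```

{"op": "arm_command", "data": {
  "targets": [
    [0, [0, 0, 0.03], [0, 0, 0]],
    [0, [0, 0, 0], [0, 0, 0]]
  ]
}}

```text
time: 5.05
ee_pos: [0.4807, -0.0396, 0.0571]
tcp_rot: [-0.088, 0.996, -0.0, -0.001]
contact_force: [-9.2, -1.0, 15.6]
grip_width: 0.0001
gripper_force: 8.0
```

The foot bottomed out with a gap of about 8 mm. Now I'll lift off and go behind the wedge.

{"op": "arm_command", "data": {
  "targets": [
    [0, [0, 0, -0.5], [0, 0, 0]],
    [0, [0, 0, -0.5], [0, 0, 0]],
    [0, [0, -0.6, 0], [0, 0, 0]],
    [0, [0, -0.9, 0], [0, 0, 0]],
    [0, [0, -0.9, 0], [0, 0, 0]]
  ]
}}

```text
time: 5.55
ee_pos: [0.502, -0.1578, 0.105]
tcp_rot: [-0.089, 0.996, 0.0, 0.001]
contact_force: [0.5, 1.7, -0.3]
grip_width: -0.0003
gripper_force: 0.0
```

{"op": "arm_command", "data": {
  "targets": [
    [0, [0, -0.9, 0], [0, 0, 0]],
    [0, [0, -0.9, 0], [0, 0, 0]],
    [0, [0, -0.9, 0], [0, 0, 0]],
    [0, [0, -0.3, 0], [0, 0, 0]],
    [0, [0, 0, 0], [0, 0, 0]]
  ]
}}

```text
time: 6.05
ee_pos: [0.528, -0.3064, 0.1046]
tcp_rot: [-0.087, 0.996, 0.001, 0.0]
contact_force: [-0.1, 1.2, 0.3]
grip_width: 0.0
gripper_force: 0.0
```

```bash
python3 - <<'E'
from h import *
togo([.5297,-.305,.010])
s=snap('scene');P=cloud(s);rz=s['range_z']
b=(rz>0)&(abs(P[...,2]-.066)<.006)&(P[...,0]>.38)&(P[...,0]<.68)&(P[...,1]>-.09)&(P[...,1]<.26)
print(cv2.minAreaRect(P[b][:,:2].astype(np.float32)))
E
```

```text
t 6.05 pos [ 0.528  -0.3064  0.1046] F [-0.11  1.22  0.26] w 0.0 j6 -2.39
units [-0.038  0.021  1.891] tooly heading 99.94 z [ 1.0e-04  1.1e-03 -1.0e+00]
((0.5326824188232422, 0.06998458504676819), (0.18368889391422272, 0.24134978652000427), 10.172938346862793)
```

{"op": "arm_command", "data": {
  "targets": [
    [0, [-0.04, 0, 0.8], [0, 0, 0]],
    [0, [0, 0, 0.7], [0, 0, 0]],
    [0, [0, 0, 0.36], [0, 0, 0]],
    [0, [0, 0, 0], [0, 0, 0]]
  ]
}}

```text
time: 6.5
ee_pos: [0.5272, -0.3005, 0.008]
tcp_rot: [-0.089, 0.996, 0.003, -0.003]
contact_force: [-0.7, 0.9, 0.1]
grip_width: -0.0001
gripper_force: 0.0
```

```bash
python3 -c "
from h import *
togo([.5217,-.2605,.011])"
```

```text
t 6.5 pos [ 0.5272 -0.3005  0.008 ] F [-0.72  0.89  0.13] w -0.0001 j6 -2.39
units [-0.034  0.808 -0.054] tooly heading 100.19 z [-0.0065  0.0057 -1.    ]
```

{"op": "arm_command", "data": {
  "targets": [
    [0, [-0.02, 0.2, -0.05], [0, 0, 0]],
    [0, [0, 0.2, 0], [0, 0, 0]],
    [0, [0, 0.2, 0], [0, 0, 0]],
    [0, [0, 0.2, 0], [0, 0, 0]],
    [0, [0, 0.2, 0], [0, 0, 0]]
  ]
}}

```text
time: 7.0
ee_pos: [0.5231, -0.2554, 0.0165]
tcp_rot: [-0.088, 0.996, -0.001, 0.001]
contact_force: [1.4, -3.3, 3.5]
grip_width: 0.0
gripper_force: 1.9
```

{"op": "arm_command", "data": {
  "targets": [
    [0, [0, 0.25, 0], [0, 0, 0]],
    [0, [0, 0.25, 0], [0, 0, 0]],
    [0, [0, 0.25, 0], [0, 0, 0]],
    [0, [0, 0.1, 0], [0, 0, 0]],
    [0, [0, 0, 0], [0, 0, 0]]
  ]
}}

```text
time: 7.5
ee_pos: [0.5156, -0.2132, 0.0161]
tcp_rot: [-0.088, 0.996, -0.001, 0.001]
contact_force: [1.9, -2.6, 3.5]
grip_width: 0.0001
gripper_force: 1.8
```

```bash
python3 - <<'E'
from h import *
togo([.5217,-.2605,.011])
s=snap('wrist');cv2.imwrite('pics/w2.png',s['color'][:,:,::-1])
s=snap('scene');cv2.imwrite('pics/s2.png',cv2.resize(s['color'][180:330,160:420,::-1],None,fx=3,fy=3))
E
```

```text
t 7.5 pos [ 0.5156 -0.2132  0.0161] F [ 1.93 -2.64  3.53] w 0.0001 j6 -2.27
units [ 0.047 -0.953  0.104] tooly heading 100.13 z [ 0.0024 -0.0016 -1.    ]
```

View pics/w2.png

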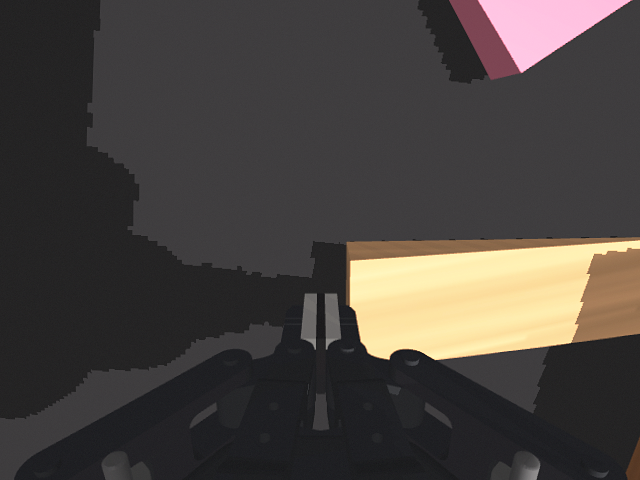

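View pics/s2.png

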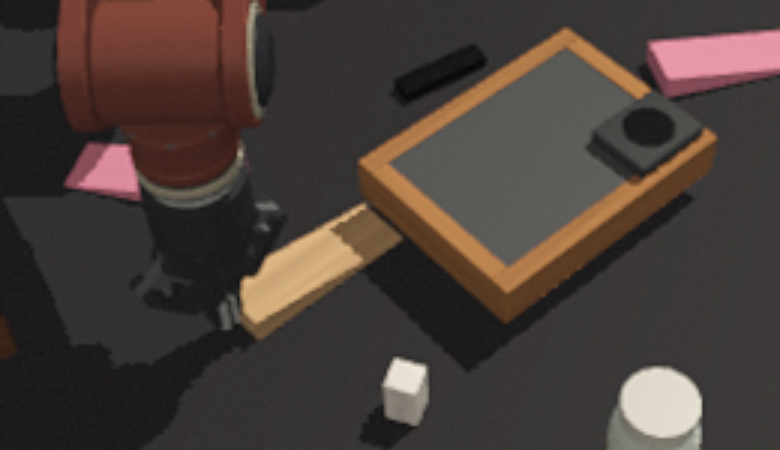

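The fingers sit squarely behind the wedge's thick end at (345,300), and the thin end has just gone under the box edge. I'll keep pushing, slower near contact.

{"op": "arm_command", "data": {
  "targets": [
    [0, [0, 0.2, 0.06], [0, 0, 0]],
    [0, [0, 0.2, 0], [0, 0, 0]],
    [0, [0, 0.2, 0], [0, 0, 0]],
    [0, [0, 0.1, 0], [0, 0, 0]],
    [0, [0, 0, 0], [0, 0, 0]]
  ]
}}

```text
time: 8.1
ee_pos: [0.5116, -0.1811, 0.0151]
tcp_rot: [-0.088, 0.996, -0.003, 0.003]
contact_force: [2.3, -6.0, 11.3]
grip_width: -0.0004
gripper_force: 5.0
```

{"op": "arm_command", "data": {
  "targets": [
    [0, [0, 0.06, 0], [0, 0, 0]],
    [0, [0, 0.06, 0], [0, 0, 0]],
    [0, [0, 0.06, 0], [0, 0, 0]],
    [0, [0, 0, 0], [0, 0, 0]]
  ]
}}

```text
time: 8.5
ee_pos: [0.5099, -0.1725, 0.015]
tcp_rot: [-0.088, 0.996, -0.003, 0.003]
contact_force: [0.8, -6.1, 11.7]
grip_width: -0.0003
gripper_force: 5.2
```

```bash
python3 - <<'E'
from h import *
togo([.4791+.177*.119,-.039-.984*.119,.014])
E
```

```text
t 8.5 pos [ 0.5099 -0.1725  0.015 ] F [ 0.82 -6.08 11.67] w -0.0003 j6 -2.21
units [0.133 0.357 0.016] tooly heading 100.1 z [ 0.0062 -0.0053 -1.    ]
```

The 11 N vertical force suggests the fingers' outer backs are bearing on the wedge's top edge. I'll back off, raise slightly and push again.

{"op": "arm_command", "data": {
  "targets": [
    [0, [0, -0.2, 0], [0, 0, 0]],
    [0, [0, -0.1, 0], [0, 0, 0]],
    [0, [0, 0, 0], [0, 0, 0]]
  ]
}}

```text
time: 8.8
ee_pos: [0.5084, -0.1846, 0.0104]
tcp_rot: [-0.087, 0.996, 0.001, -0.001]
contact_force: [-0.2, 0.1, -0.2]
grip_width: -0.0004
gripper_force: 0.0
```

```bash
python3 - <<'E'
from h import *
togo([.5108,-.1725,.012])
s=snap('wrist');cv2.imwrite('pics/w3.png',s['color'][200:380,220:440,::-1].repeat(3,0).repeat(3,1))
E
```

```text
t 8.8 pos [ 0.5084 -0.1846  0.0104] F [-0.2   0.05 -0.24] w -0.0004 j6 -2.23
units [-0.09   0.23  -0.032] tooly heading 100.03 z [-0.0027  0.0019 -1.    ]
```

View pics/w3.png

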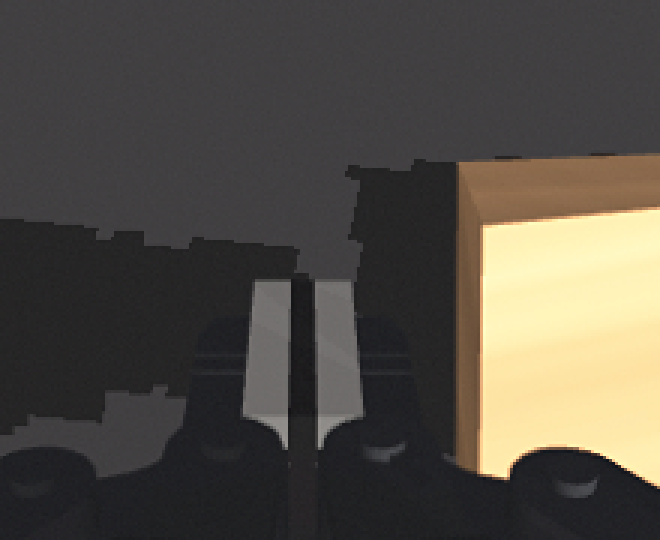

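The fingers' backs taper and ride on the wedge's edge. The pads' side faces (tool x) are straight, so I'll turn 90° and push with those, after checking camera clearance.

```bash
python3 - <<'E'
from h import *
s=load('wrist');o=-np.array(s['R']).T@s['t']
st=telemetry.read_state();M=Ro.from_quat(st['tcp_rot']).as_matrix();print('cam in tool',M.T@(o-st['ee_pos']),o)
P=cloud(s);rz=s['range_z']
w=(rz>0)&(P[...,2]>.005)&(P[...,2]<.03);w[:255]=0;w[340:]=0;w[:,:365]=0
q=P[w];d=np.array([-.1785,.984]);n=np.array([.984,.1785]);f=np.array([.4791,-.039])
a=(q[:,:2]-f)@d;print('tail along',np.percentile(a,[0,1,5]),'z of first',np.median(q[a<a.min()+.004][:,2]))
b=(q[:,:2]-f)@n; k=(a<a.min()+.03);print('lateral',b[k].min(),b[k].max())
print('tcp along/lat',(st['ee_pos'][:2]-f)@d,(st['ee_pos'][:2]-f)@n)
E
```

```text
cam in tool [ 7.84226389e-02  5.94651548e-05 -1.42559944e-01] [ 0.43151295 -0.19825816  0.15310845]
tail along [-0.12557665 -0.12499606 -0.12208227] z of first 0.0220268214857081
lateral -0.02220565917003823 0.018140018539809726
tcp along/lat -0.1482573865824808 0.002834055068895939
```

{"op": "arm_command", "data": {
  "targets": [
    [0, [0, -0.2, 0], [0, 0, 1]],
    [0, [0, 0, 0], [0, 0, 1]],
    [0, [0, 0, 0], [0, 0, 1]],
    [0, [0, 0, 0], [0, 0, 1]],
    [0, [0, 0, 0], [0, 0, 1]]
  ]
}}

```text
time: 9.35
ee_pos: [0.5104, -0.194, 0.0107]
tcp_rot: [0.175, 0.985, 0.001, -0.001]
contact_force: [0.2, -0.3, -0.7]
grip_width: 0.0002
gripper_force: 0.0
```

{"op": "arm_command", "data": {
  "targets": [
    [0, [0, 0, 0], [0, 0, 1]],
    [0, [0, 0, 0], [0, 0, 1]],
    [0, [0, 0, 0], [0, 0, 1]],
    [0, [0, 0, 0], [0, 0, 1]],
    [0, [0, 0, 0], [0, 0, 1]]
  ]
}}

```text
time: 9.85
ee_pos: [0.5104, -0.1939, 0.0107]
tcp_rot: [0.424, 0.906, 0.0, -0.001]
contact_force: [0.4, 0.3, -0.2]
grip_width: -0.0002
gripper_force: 0.0
```

{"op": "arm_command", "data": {
  "targets": [
    [0, [0, 0, 0], [0, 0, 1]],
    [0, [0, 0, 0], [0, 0, 1]],
    [0, [0, 0, 0], [0, 0, 1]],
    [0, [0, 0, 0], [0, 0, 1]],
    [0, [0, 0, 0], [0, 0, 1]]
  ]
}}

```text
time: 10.35
ee_pos: [0.5104, -0.1939, 0.0107]
tcp_rot: [0.644, 0.765, -0.0, -0.001]
contact_force: [0.2, -0.3, -0.1]
grip_width: 0.0
gripper_force: 0.0
```

```bash
python3 - <<'E'
from h import *
d=np.array([-.1785,.984]);n=np.array([.984,.1785]);f=np.array([.4791,-.039])
p=f-.138*d+.003*n
togo([*p,.010]);print(p)
E
```

```text
t 10.35 pos [ 0.5104 -0.1939  0.0107] F [ 0.17 -0.33 -0.08] w 0.0 j6 -0.67
units [ 0.4   -0.006  0.014] tooly heading 9.84 z [-0.0021  0.0016 -1.    ]
[ 0.506685  -0.1742565]
```

{"op": "arm_command", "data": {
  "targets": [
    [0, [0.2, 0, 0], [0, 0, 0]],
    [0, [0.2, 0, 0], [0, 0, 0]],
    [0, [0.06, 0, 0], [0, 0, 0]],
    [0, [0.04, 0, 0], [0, 0, 0]],
    [0, [0, 0, 0], [0, 0, 0]]
  ]
}}

```text
time: 10.85
ee_pos: [0.5069, -0.1697, 0.0117]
tcp_rot: [0.642, 0.767, 0.0, -0.0]
contact_force: [-0.2, -0.1, 0.7]
grip_width: -0.0
gripper_force: 0.0
```

{"op": "arm_command", "data": {
  "targets": [
    [0, [0.06, 0, 0], [0, 0, 0]],
    [0, [0.04, 0, 0], [0, 0, 0]],
    [0, [0, 0, 0], [0, 0, 0]]
  ]
}}

```text
time: 11.15
ee_pos: [0.5062, -0.1652, 0.0119]
tcp_rot: [0.642, 0.767, 0.0, 0.0]
contact_force: [0.4, -0.6, -0.6]
grip_width: 0.0003
gripper_force: 0.0
```

{"op": "arm_command", "data": {
  "targets": [
    [0, [0.04, 0, 0], [0, 0, 0]],
    [0, [0.04, 0, 0], [0, 0, 0]],
    [0, [0, 0, 0], [0, 0, 0]]
  ]
}}

```text
time: 11.45
ee_pos: [0.5054, -0.1612, 0.0118]
tcp_rot: [0.642, 0.767, 0.0, -0.0]
contact_force: [0.1, 0.2, -1.3]
grip_width: -0.0001
gripper_force: 0.0
```

{"op": "arm_command", "data": {
  "targets": [
    [0, [0.04, 0, 0], [0, 0, 0]],
    [0, [0, 0, 0], [0, 0, 0]]
  ]
}}

```text
time: 11.65
ee_pos: [0.505, -0.1592, 0.0118]
tcp_rot: [0.642, 0.767, 0.0, -0.0]
contact_force: [0.9, -0.0, 1.1]
grip_width: 0.0003
gripper_force: 0.0
```

{"op": "arm_command", "data": {
  "targets": [
    [0, [0.04, 0, 0], [0, 0, 0]],
    [0, [0, 0, 0], [0, 0, 0]]
  ]
}}

```text
time: 11.85
ee_pos: [0.5047, -0.1572, 0.0118]
tcp_rot: [0.642, 0.767, 0.0, -0.0]
contact_force: [-0.0, 0.2, -0.6]
grip_width: 0.0005
gripper_force: 0.0
```

{"op": "arm_command", "data": {
  "targets": [
    [0, [0.04, 0, 0], [0, 0, 0]],
    [0, [0, 0, 0], [0, 0, 0]]
  ]
}}

```text
time: 12.05
ee_pos: [0.5044, -0.1555, 0.0118]
tcp_rot: [0.642, 0.767, -0.0, 0.0]
contact_force: [0.3, -0.4, -0.9]
grip_width: -0.0
gripper_force: 0.7
```

{"op": "arm_command", "data": {
  "targets": [
    [0, [0.04, 0, 0], [0, 0, 0]],
    [0, [0, 0, 0], [0, 0, 0]]
  ]
}}

```text
time: 12.25
ee_pos: [0.5043, -0.1541, 0.012]
tcp_rot: [0.642, 0.767, -0.0, 0.001]
contact_force: [0.8, -4.7, -2.0]
grip_width: 0.0002
gripper_force: 2.3
```

{"op": "arm_command", "data": {
  "targets": [
    [0, [0.04, 0, 0], [0, 0, 0]],
    [0, [0, 0, 0], [0, 0, 0]]
  ]
}}

```text
time: 12.45
ee_pos: [0.5044, -0.1529, 0.0123]
tcp_rot: [0.642, 0.767, -0.001, 0.002]
contact_force: [0.9, -6.9, -2.2]
grip_width: 0.0
gripper_force: 3.6
```

{"op": "arm_command", "data": {
  "targets": [
    [0, [0.03, 0, 0], [0, 0, 0]],
    [0, [0, 0, 0], [0, 0, 0]],
    [0, [0, 0, 0], [0, 0, 0]]
  ]
}}

```text
time: 12.75
ee_pos: [0.5046, -0.1525, 0.0127]
tcp_rot: [0.642, 0.767, -0.001, 0.003]
contact_force: [2.7, -10.6, -1.7]
grip_width: -0.0
gripper_force: 5.1
```

```bash
python3 - <<'E'
from h import *
togo([.479,-.039,.2])
s=snap('scene');P=cloud(s);rz=s['range_z']
b=(rz>0)&(abs(P[...,2]-.066)<.006)&(P[...,0]>.38)&(P[...,0]<.68)&(P[...,1]>-.075)&(P[...,1]<.26)
print(cv2.minAreaRect(P[b][:,:2].astype(np.float32)))
Q=P[b&(P[...,0]<.6)];print('tilt',np.linalg.lstsq(np.c_[Q[:,:2],np.ones(len(Q))],Q[:,2],rcond=None)[0])
E
```

```text
t 12.75 pos [ 0.5046 -0.1525  0.0127] F [  2.74 -10.64  -1.69] w -0.0 j6 -0.61
units [ 2.302 -0.097 -3.76 ] tooly heading 10.12 z [ 0.0029 -0.0052 -1.    ]
((0.5331069827079773, 0.0704309418797493), (0.18271580338478088, 0.2432251274585724), 9.510440826416016)
tilt [-0.00233798  0.00036263  0.06505572]
```

The wedge is snug at about 10.6 N and the box hasn't moved. Next I'll back off, lift and go to the press point.

{"op": "arm_command", "data": {
  "targets": [
    [0, [-0.3, 0, 0], [0, 0, 0]],
    [0, [-0.2, 0, 0], [0, 0, 0]],
    [0, [0, 0, -0.7], [0, 0, 0]],
    [0, [0, 0, -0.8], [0, 0, 0]],
    [0, [0, 0, -0.3], [0, 0, 0]]
  ]
}}

```text
time: 13.3
ee_pos: [0.5099, -0.1759, 0.1059]
tcp_rot: [0.642, 0.766, 0.001, 0.003]
contact_force: [0.9, -0.1, 0.7]
grip_width: 0.0003
gripper_force: 0.0
```

{"op": "arm_command", "data": {
  "targets": [
    [0, [0.7, 0, 0], [0, 0, 0]],
    [0, [0.8, 0, 0], [0, 0, 0]],
    [0, [0.8, 0, 0], [0, 0, 0]],
    [0, [0.3, 0, 0], [0, 0, 0]],
    [0, [0, 0, 0], [0, 0, 0]]
  ]
}}

```text
time: 13.8
ee_pos: [0.4843, -0.0452, 0.1011]
tcp_rot: [0.641, 0.767, -0.0, -0.001]
contact_force: [-0.8, -0.4, 0.0]
grip_width: 0.0001
gripper_force: 0.0
```

```bash
python3 - <<'E'
from h import *
togo([.479,-.039,.072])
E
```

```text
t 13.8 pos [ 0.4843 -0.0452  0.1011] F [-0.82 -0.44  0.02] w 0.0001 j6 -0.43
units [ 0.14  -0.082  0.582] tooly heading 10.25 z [-1.3e-03  7.0e-04 -1.0e+00]
```

{"op": "arm_command", "data": {
  "targets": [
    [0, [0.12, -0.08, 0.3], [0, 0, 0]],
    [0, [0, 0, 0.25], [0, 0, 0]],
    [0, [0, 0, 0.03], [0, 0, 0]],
    [0, [0, 0, 0], [0, 0, 0]],
    [0, [0, 0, 0], [0, 0, 0]]
  ]
}}

```text
time: 14.3
ee_pos: [0.4803, -0.042, 0.0728]
tcp_rot: [0.643, 0.766, -0.0, 0.0]
contact_force: [-0.1, 0.1, 0.4]
grip_width: 0.0005
gripper_force: 0.0
```

```bash
python3 - <<'E'
from h import *
togo([.479,-.039,.066])
E
```

```text
t 14.3 pos [ 0.4803 -0.042   0.0728] F [-0.07  0.07  0.44] w 0.0005 j6 -0.42
units [ 0.064 -0.014  0.135] tooly heading 10.04 z [-0. -0. -1.]
```

{"op": "arm_command", "data": {
  "targets": [
    [0, [0.06, 0, 0.06], [0, 0, 0]],
    [0, [0, 0, 0.04], [0, 0, 0]],
    [0, [0, 0, 0.04], [0, 0, 0]],
    [0, [0, 0, 0], [0, 0, 0]]
  ]
}}

```text
time: 14.7
ee_pos: [0.4793, -0.0384, 0.0655]
tcp_rot: [0.642, 0.767, -0.0, -0.0]
contact_force: [0.2, -0.4, -0.3]
grip_width: -0.0
gripper_force: 0.0
```

{"op": "arm_command", "data": {
  "targets": [
    [0, [0, 0, 0.03], [0, 0, 0]],
    [0, [0, 0, 0], [0, 0, 0]],
    [0, [0, 0, 0], [0, 0, 0]]
  ]
}}

```text
time: 15.0
ee_pos: [0.4796, -0.0385, 0.0653]
tcp_rot: [0.642, 0.767, -0.0, -0.0]
contact_force: [-3.3, 0.6, 5.7]
grip_width: -0.0001
gripper_force: 3.1
```

{"op": "arm_command", "data": {
  "targets": [
    [0, [0, -0.012, 0.02], [0, 0, 0]],
    [0, [0, 0, 0], [0, 0, 0]],
    [0, [0, 0, 0], [0, 0, 0]]
  ]
}}

```text
time: 15.3
ee_pos: [0.4796, -0.0385, 0.0652]
tcp_rot: [0.642, 0.767, 0.0, 0.0]
contact_force: [-5.4, 1.2, 10.6]
grip_width: 0.0003
gripper_force: 5.0
```

```bash
python3 - <<'E'
from h import *
togo([.479,-.039,.066])
s=snap('scene');cv2.imwrite('pics/s3.png',cv2.resize(s['color'][180:330,160:420,::-1],None,fx=3,fy=3))
togo([.479,-.039,.066])
E
```

```text
t 15.3 pos [ 0.4796 -0.0385  0.0652] F [-5.43  1.16 10.61] w 0.0003 j6 -0.41
units [-0.007 -0.013 -0.016] tooly heading 10.09 z [ 5.e-04  3.e-04 -1.e+00]
t 15.35 pos [ 0.4796 -0.0385  0.0652] F [-4.06  1.4   9.62] w -0.0 j6 -0.41
units [-0.008 -0.013 -0.016] tooly heading 10.1 z [ 6.e-04  3.e-04 -1.e+00]
```

View pics/s3.png

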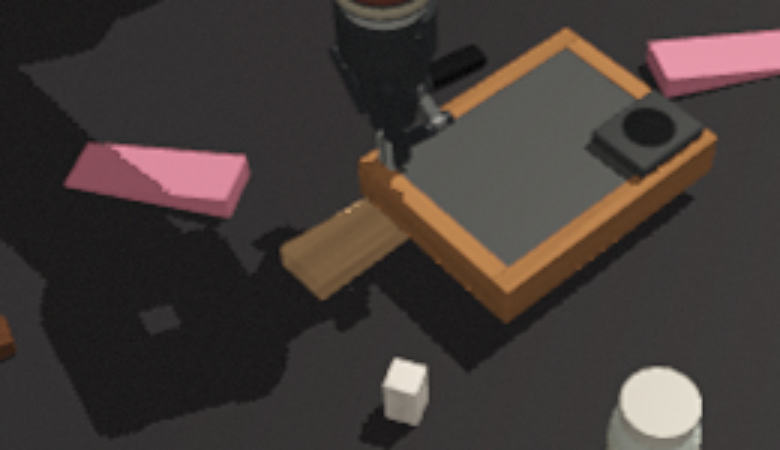

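The fingertips press the near corner at (390,160), the wedge sits under the foot at (345,245), and the box is level and unmoved with about 10 N steady. Handing in.

```bash
python3 -c "
from bench import job
print(job.job_done())"
```

```text
the job is handed in; nothing more can be done
None
```

The job is handed in: I pressed the corner and felt it dip about 8 mm, then pushed the wedge snug under the short foot (about 10.6 N), and the arm finishes pressing the same spot at about 10 N with the box level and not visibly moved.

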